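# Fetch the stock box from behind the red tin and weigh it

### The arm

A 7-joint arm with a two-finger parallel gripper is mounted at the origin on the work surface. World frame = base frame: x ahead of the robot, y to its left, z up, the work surface at z = 0. Lengths are in m, angles in rad, forces in N, time in s.
With the tool pointing down it reaches from about 0.425 to 0.925 m from the base axis. Payload 6.8 kg.
Tool frame: the origin (TCP) lies at the very end of the fingers, on their centre line; the grasp point (between the pads) lies 19 mm behind it; z points along the fingers, y is the line along which they close (so a half turn about z gives the same grasp; the last joint's range is limited). The gripper opens to 88 mm and grips with 3 to 60 N. Pads are 20 mm wide; open, the fingers measure 115 mm over their backs; the gripper's body (75 mm by 178 mm) begins 61 mm behind the grasp point.
Start: joints at [1.2, 0.477, 0.022, 1.555, -0.011, 1.109, -0.083], TCP at [0.175, -0.652, 0.223] pointing down, gripper open.
Joint ranges: [-2.96, 2.96], [-0.34, 2.1], [-1.41, 1.46], [0.24, 2.44], [-1.37, 4.51], [0.17, 1.92], [-2.96, 2.96]. Speed limits (rad/s): [2.39, 2.39, 3.14, 3.14, 3.14, 3.14, 3.14].

### API

Orientations are given as [roll, pitch, yaw] about the fixed x, y, z axes, in that order (R = Rz(yaw) Ry(pitch) Rx(roll)).
In Python, from plant import get_state, capture, camera_info, hand_in gives the robot as it stands. The module is installed in compiled form; this text tells all that it offers.
- The arm moves only by the tool apply_moves, never from a script. Its argument "targets" is a list of rows, each a list of 3 entries, a list of its own where there are three numbers: the shift along the tool's x, y, z in cm, then the turn, a rotation vector about the tool's x, y, z in rad, then the finger opening in cm, from 0 to 8.78. A call has exactly 10 rows; each row shifts and turns the commanded pose from where the row before left it, along the tool's axes as they then stand; what a row does not reach is not made up. A row lasts 1/8 s, in which the tool goes at most 62.5 mm and 10.7 degrees, less where a joint would pass 70% of its speed; a pose out of reach is approached as far as the arm can. A call is refused whole if a number of a shift passes 6.25 or a number of a turn 0.188, either way. A call with a gripper value outside its range is refused whole. The fingers move at their own pace and stop on an object; "squeeze" is the grip in N (left out, the last holds). Time passes only in rows, so rows that do not move let the fingers close, or fill a call up. It gives the time, the measured TCP pose, the force, the opening and the grip force at its end, in the units of the state.
- get_state(): the state, without advancing time (a new reading comes with each control period).
- capture(name): name is "side" or "top"; returns (picture, depth): 480x640x3 uint8, blue, green, red; 480x640 float32, m along the optical axis (not along the pixel's ray), 0 where there is no reading.
- camera_info(name): a dict with "fx", "fy", "cx", "cy" (pixels), "extrinsics" (4x4, takes a point from camera to world coordinates). Camera axes: x right, y up, looking along -z (the intrinsics and any distortion apply to the point x, -y, -z); pixel columns grow to the right and rows downward; lengths in m; the calibration is good to about 2 mm. A picture is of the moment at which its call begins. camera_info takes no time and is no camera call.
- hand_in(): hands the job in; it is judged then, once.
The state is a dict: "t": time; "joint_positions": joint angles; "joint_velocities": joint speeds; "joint_efforts": joint torques, N m; "position": TCP position; "tcp_rot": TCP orientation; "contact_force": force on the tool from outside, world axes, zero at the start; "ft_torque": the same for the moment, N m; "finger_gap": finger opening in m; "grip_force": force on a finger pad.
Only numpy, scipy, OpenCV 4.12 (cv2) and the standard library are available. Lean on these libraries where they do the work, as an engineer would, in place of code of your own. Each camera call takes 0.05 s, during which the arm holds its last target. There are 200 camera calls.

### The job

The blue box is pushed in under the low shelf, behind the tall red tin: lift the red tin out of the way and stand it on the counter clear of its place, draw the blue box out, and set it down gently in the middle of the scale's pan. Then stand the red tin back where it stood at the start and let go. Leave all the other goods where they are and let nothing tip over.

Things in the scene. Friction and masses are not known exactly. Their poses are not given: they have to be found in the camera images.
- shelf: low fixed stock shelf, turned a little: white board 160 mm deep (x), 420 wide (y), underside 90 and top 102 mm up, on 18 mm square posts at its corners, 20 mm stop rail at the rear, open to front and back. Origin on the counter under the board's centre; -x is its front, towards the robot. Tins up to 62 mm high stand fixed on the board's rear part (behind x = +9 mm)
- shelf_front (a point): middle of the board's front edge, on its top face. Three goods lanes 118 mm apart run along the shelf's x (y about -118, 0, +118 mm); in each, a 110 mm long box is pushed in under the board with its front 45 mm sticking out, and one item stands a few mm in front of it. Which goods are in which lane changes
- blue_box: the blue box to be weighed, with yellow labels: a closed box 110 mm long (its x), 56 mm wide (its y), 80 mm high; origin at the centre of its underside, z up. Its -x end sticks out from under the shelf's board and points to the shelf's front; about 0.25 to 0.5 kg
- red_tin: the tall red tin in front of the blue box with a red lid, a brass-coloured rim band and a pale label band: a plain upright cylinder 60 mm in diameter, 130 mm high; origin at the centre of its underside, z up; about 0.2 to 0.4 kg. At the start its centre is about 93 mm from the blue box's centre
- scale: white shop scale with a steel pan, fixed: body and square pan 200 x 200 mm, a grey display block to 145 mm on its -x side, 39 mm high; origin on the counter under the pan's centre. It stands on the left or on the right
- scale_pan (a point): centre of the pan's flat top face, 62 mm above the counter; the pan is rigid and stays put; pan edges lie along its x and y, 100 mm from this point
- bottle_tray: fixed wooden tray 200 x 200 mm with bottles and tins in it, up to 86 mm high; origin on the counter at its centre; on the side where the scale is not
- white_box: bystander: a white box like the blue one, a closed box 110 mm long (its x), 56 mm wide (its y), 80 mm high; origin at the centre of its underside, z up
- green_box: bystander: a green box like the blue one, a closed box 110 mm long (its x), 56 mm wide (its y), 80 mm high; origin at the centre of its underside, z up
- yellow_carton: bystander in front of the white box: yellow carton 56 x 56 mm, 70 mm high; origin at the centre of its underside
- orange_tin: bystander in front of the green box: round orange tin 58 mm in diameter, 68 mm high; origin at the centre of its underside
- mortar: bystander: brass mortar (open cup) 90 mm in diameter, 75 mm high; origin at the centre of its underside
- amber_bottle: bystander: amber bottle 48 mm in diameter, 115 mm high; origin at the centre of its underside
- grey_jar: bystander: grey jar 60 mm in diameter, 85 mm high; origin at the centre of its underside
- brown_carton: bystander: small brown carton 50 x 70 mm, 60 mm high; origin at the centre of its underside
- table: the plank counter, its top at height 0
Things that resemble listed ones, but are neither listed nor needed, are in the scene too. Of the things like the blue_box, leave any that is pink; of the rest the larger one is meant. Leave any pink look-alike of the red_tin alone.

How it is judged:
By the outcome, as a careful person would: the job done as asked, in the order asked, and still so for the second after the job is handed in, with the robot touching nothing.
It also fails if it takes over 72 s, if anything falls off the work surface, if the arm or the gripper's body presses on something with over 40 N, if the wrist force passes 120 N, or if a joint passes its speed limit or range.

## Working session

There is one attempt and no reset: what is moved stays moved. The work goes in short steps, Python scripts to look and compute and a tool call to move; the robot and the scene stay as the last step left them, time stands still between calls to the robot, and variables do not carry over. Pictures are saved under pics/ and viewed, at most 10 in all, crops included, and the job is handed in when it is done.

Besides the shell and the picture viewer there is one more tool, called after ">>>" by a JSON object that holds its "name" and its "arguments", one argument or row to a line. apply_moves: Moves the arm, as the interface text tells. Its arguments: {"type":"object","properties":{"targets":{"type":"array","items":{"type":"array"}},"squeeze":{"type":"number"}},"required":["targets"]}

```bash
mkdir -p pics; cat > h.py <<'E'
import numpy as np, cv2
from plant import get_state, capture, camera_info, hand_in
def grab(n,tag):
    p,d=capture(n); cv2.imwrite(f'pics/{tag}.png',p); np.save(f'pics/{tag}.npy',d); return p,d
def pts(n,d):
    c=camera_info(n); v,u=np.mgrid[0:480,0:640]
    X=np.stack([(u-c['cx'])/c['fx']*d,-(v-c['cy'])/c['fy']*d,-d,np.ones_like(d)],-1)
    return (X@np.array(c['extrinsics']).T)[...,:3]
E
python3 - <<'E'
from h import *
for n in('top','side'):
    grab(n,n+'0'); c=camera_info(n); print(n,{k:(np.round(v,3).tolist()) if not isinstance(v,str) else v for k,v in c.items()})
s=get_state(); print(s)
E
```

```text
top {'fx': 497.437, 'fy': 497.437, 'cx': 315.862, 'cy': 233.281, 'extrinsics': [[-0.065, 0.971, -0.23, 0.265], [-0.998, -0.064, 0.012, 0.013], [-0.003, 0.231, 0.973, 1.354], [0.0, 0.0, 0.0, 1.0]]}
side {'fx': 495.055, 'fy': 495.055, 'cx': 315.838, 'cy': 248.193, 'extrinsics': [[0.763, 0.513, -0.392, 0.151], [-0.646, 0.599, -0.474, -0.493], [-0.008, 0.615, 0.789, 0.881], [0.0, 0.0, 0.0, 1.0]]}
{'t': 0.1, 'joint_positions': array([ 1.19993356,  0.47769286,  0.02234749,  1.55633408, -0.01151943,
        1.1092827 , -0.08309029]), 'joint_velocities': array([-7.02673153e-05, -3.71602830e-04, -1.27959390e-04, -2.64875420e-03,
       -1.10091890e-03, -9.92216721e-04,  4.16516853e-04]), 'joint_efforts': array([ 3.45320725e-03, -5.84101439e+01,  1.53940760e+00, -2.73316544e+01,
       -5.42599219e-02,  1.30520001e-02,  4.65638698e-05]), 'position': array([ 0.17518506, -0.65131928,  0.22180332]), 'tcp_rot': array([-3.14000671e+00,  9.90798797e-05,  2.62779808e-01]), 'contact_force': array([0.1238735 , 0.30842028, 0.09229933]), 'ft_torque': array([-0.00488328, -0.030992  ,  0.00603518]), 'grip_force': 0.0, 'finger_gap': 0.0877342245414448}
```

View pics/top0.png

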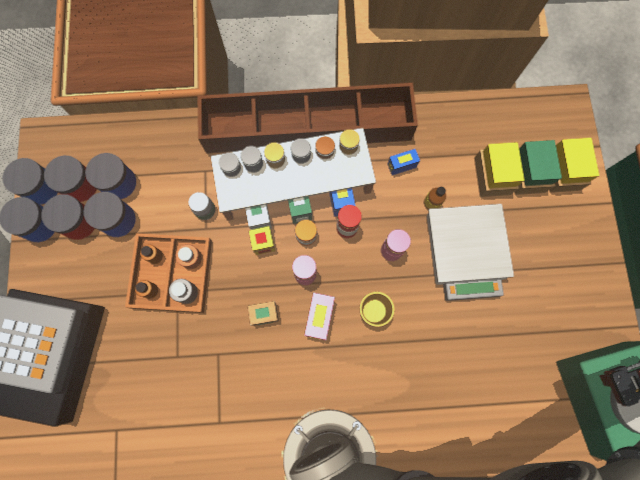

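View pics/side0.png

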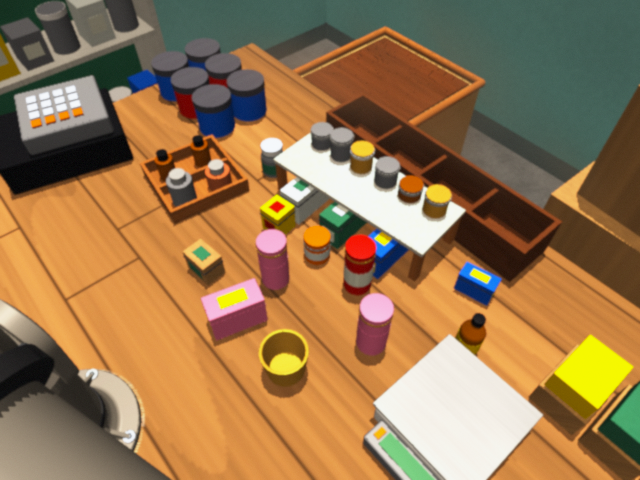

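Top view: red tin at (349,216), with the blue box behind it at (343,198), partly under the board. The loose blue box at (404,161) is smaller, and the pink tins (304,268) and (397,243) and the pink box (320,316) are decoys. The larger blue box under the shelf is the one meant. The scale pan is at (470,243).

```bash
python3 - <<'E'
from h import *
p=cv2.imread('pics/top0.png'); P=pts('top',np.load('pics/top0.npy'))
cv2.imwrite('pics/crop.png',cv2.resize(p[140:290,200:400],None,fx=4,fy=4,interpolation=cv2.INTER_CUBIC))
def reg(nm,u0,u1,v0,v1,z0,z1):
    m=np.zeros(P.shape[:2],bool); m[v0:v1,u0:u1]=1; m&=(P[...,2]>z0)&(P[...,2]<z1)
    q=P[m]; r=cv2.minAreaRect((q[:,:2]*1000).astype(np.float32))
    (cx,cy),cr=cv2.minEnclosingCircle((q[:,:2]*1000).astype(np.float32))
    print(nm,len(q),'z',np.round(np.median(q[:,2]),4),'rect',np.round(r[0],1),np.round(r[1],1),round(r[2],1),'circ',np.round((cx,cy,cr),1))
reg('tin',330,370,195,240,.12,.14)
reg('blue',328,360,185,212,.072,.088)
reg('green',285,315,190,222,.072,.088)
reg('board',205,380,130,215,.095,.108)
reg('pan',420,520,195,285,.055,.07)
reg('small blue',385,425,145,178,.03,.08)
reg('orange',290,320,215,248,.06,.075)
reg('pinkR',380,415,225,262,.1,.16)
reg('pinkL',288,320,250,288,.1,.16)
reg('mortar',355,400,288,330,.06,.085)
reg('amber',425,450,180,212,.09,.13)
reg('pinkbox',300,340,285,345,.05,.1)
reg('display',435,515,278,302,.03,.06)
reg('tinson',215,365,125,180,.12,.2)
E
```

```text
tin 428 z 0.1294 rect [594.8 -89.3] [56.5 59.7] 85.4 circ [595.3 -89.5  30.3]
blue 358 z 0.0798 rect [658.1 -80.4] [51.  56.7] 6.9 circ [659.  -80.4  37.4]
green 358 z 0.08 rect [635.   35.7] [62.8 55.5] 7.9 circ [637.6  37.9  37.3]
board 6902 z 0.1016 rect [772.8  48. ] [223.7 442.4] 7.4 circ [772.   56.8 239. ]
pan 5531 z 0.0614 rect [ 538.2 -409.6] [236.8 201.6] 0.3 circ [ 538.9 -410.3  153. ]
small blue 452 z 0.0541 rect [ 768.5 -261.4] [41.5 77.2] 14.5 circ [ 768.5 -261.5   41.5]
orange 388 z 0.0674 rect [587.7  26.8] [72.6 56.1] 11.3 circ [589.5  32.2  40. ]
pinkR 488 z 0.129 rect [ 521.3 -206.6] [58.2 58.5] 87.7 circ [ 522.  -207.1   30.4]
pinkL 478 z 0.1293 rect [471.1  34.2] [58.9 58.7] 72.3 circ [471.4  34.7  30.2]
mortar 302 z 0.0734 rect [ 359.8 -143.3] [87.9 86.3] 87.0 circ [ 360.1 -144.    44.6]
amber 88 z 0.1127 rect [ 650.7 -334.6] [22.4 22. ] 15.3 circ [ 650.3 -334.9   13.9]
pinkbox 981 z 0.0795 rect [351.5   3.6] [ 56.6 110.3] 74.4 circ [351.9   4.4  60.4]
display 1098 z 0.0397 rect [ 399.5 -403.6] [187.1  54.3] 86.9 circ [ 421.9 -404.8   93.6]
tinson 2262 z 0.1499 rect [775.9  53.8] [ 54.4 374. ] 7.4 circ [777.4  54.  187. ]
```

View pics/crop.png

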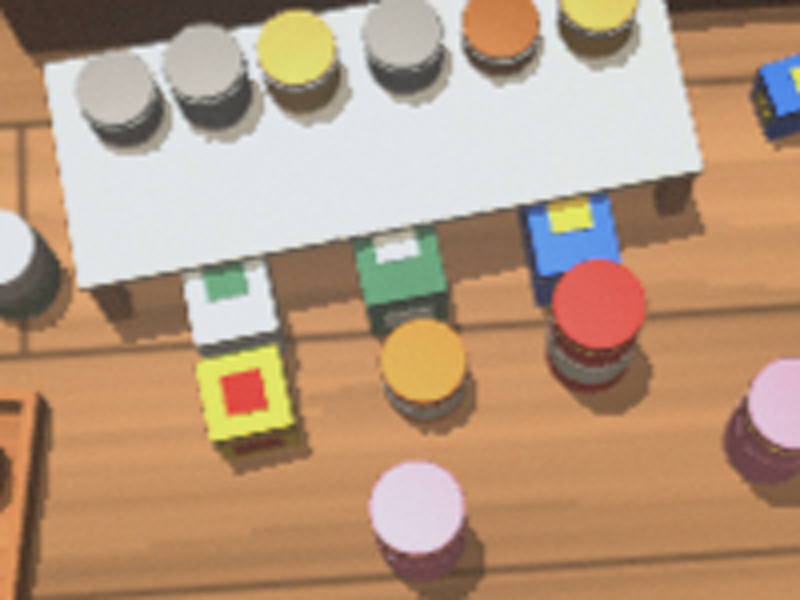

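Confirmed: the target is the red tin at (349,216), with the blue box behind it in the right-hand lane. Shelf yaw is about 7.4°. I'll set out above the tin and refine the pan centre while moving.

```bash
cat >> h.py <<'E'
def go(x,y,z,yaw=None):
    from scipy.spatial.transform import Rotation as R
    s=get_state(); r=R.from_euler('xyz',s['tcp_rot']); d=np.array([x,y,z])-s['position']
    print('t',round(s['t'],2),'pos',np.round(s['position'],4),'rpy',np.round(s['tcp_rot'],4),'gap',round(s['finger_gap'],4),'grip',s['grip_force'],'F',np.round(s['contact_force'],1),'\n tool cm',np.round(r.inv().apply(d)*100,2), 'turn', None if yaw is None else np.round((r.inv()*R.from_euler('xyz',[np.pi,0,yaw])).as_rotvec(),4))
E
python3 - <<'E'
from h import *
P=pts('top',np.load('pics/top0.npy'))
m=np.zeros(P.shape[:2],bool); m[195:290,420:520]=1; m&=(P[...,2]>.057)&(P[...,2]<.068)&(P[...,0]>.40)&(P[...,1]<-.3)
m=cv2.morphologyEx(m.astype(np.uint8),cv2.MORPH_OPEN,np.ones((5,5)))>0
q=(P[m][:,:2]*1000).astype(np.float32); print(cv2.minAreaRect(q),cv2.boxPoints(cv2.minAreaRect(q)),q.mean(0))
E
```

```text
((520.6693115234375, -409.95355224609375), (199.4314422607422, 200.7814483642578), 0.5076006054878235) [[ 420.0681  -310.45016]
 [ 421.84692 -511.22372]
 [ 621.2705  -509.45694]
 [ 619.4917  -308.68338]] [ 524.8456  -413.27283]
```

>>> {"name": "apply_moves", "arguments": {
  "targets": [
    [[0, 0, 0], [0, 0, 0.134], 8.7],
    [[3.26, -3.35, 0], [0, 0, 0], 8.7],
    [[3.26, -3.35, 0], [0, 0, 0], 8.7],
    [[3.26, -3.35, 0], [0, 0, 0], 8.7],
    [[3.26, -3.35, 0], [0, 0, 0], 8.7],
    [[3.26, -3.35, 0], [0, 0, 0], 8.7],
    [[3.26, -3.35, 0], [0, 0, 0], 8.7],
    [[3.26, -3.35, 0], [0, 0, 0], 8.7],
    [[3.26, -3.35, 0], [0, 0, 0], 8.7],
    [[3.26, -3.35, 0], [0, 0, 0], 8.7]
  ],
  "squeeze": 30
}}

```text
t: 1.35
position: [0.4281, -0.3137, 0.2224]
tcp_rot: [-3.141, 0.0, 0.129]
contact_force: [0.6, -0.2, 0.4]
finger_gap: 0.087
grip_force: 0.0
```

```bash
python3 -c "
from h import *
go(.595,-.0893,.2,.129)"
```

```text
t 1.35 pos [ 0.4281 -0.3137  0.2224] rpy [-3.1414e+00  4.0000e-04  1.2870e-01] gap 0.087 grip 0.0 F [ 0.6 -0.2  0.4] 
 tool cm [ 19.43 -20.12   2.24] turn [-0.0002  0.0004 -0.0003]
```

>>> {"name": "apply_moves", "arguments": {
  "targets": [
    [[3.24, -3.35, 0], [0, 0, 0], 8.7],
    [[3.24, -3.35, 0], [0, 0, 0], 8.7],
    [[3.24, -3.35, 0], [0, 0, 0], 8.7],
    [[3.24, -3.35, 0], [0, 0, 0], 8.7],
    [[3.24, -3.35, 0], [0, 0, 0], 8.7],
    [[3.23, -3.37, 0], [0, 0, 0], 8.7],
    [[0, 0, 2.2], [0, 0, 0], 8.7],
    [[0, 0, 2], [0, 0, 0], 8.7],
    [[0, 0, 2], [0, 0, 0], 8.7],
    [[0, 0, 0], [0, 0, 0], 8.7]
  ]
}}

```text
t: 2.6
position: [0.593, -0.0906, 0.1589]
tcp_rot: [-3.141, 0.004, 0.129]
contact_force: [-0.2, 0.6, -0.3]
finger_gap: 0.0872
grip_force: 0.0
```

```bash
python3 - <<'E'
from h import *
go(.595,-.0893,.088,.129)
p,d=grab('side','side1')
cv2.imwrite('pics/s1.png',cv2.resize(p[130:330,250:500],None,fx=3,fy=3,interpolation=cv2.INTER_CUBIC))
E
```

```text
t 2.6 pos [ 0.593  -0.0906  0.1589] rpy [-3.1407  0.0039  0.1289] gap 0.0872 grip 0.0 F [-0.2  0.6 -0.3] 
 tool cm [ 0.24 -0.1   7.09] turn [-0.0009  0.0039 -0.0001]
```

View pics/s1.png

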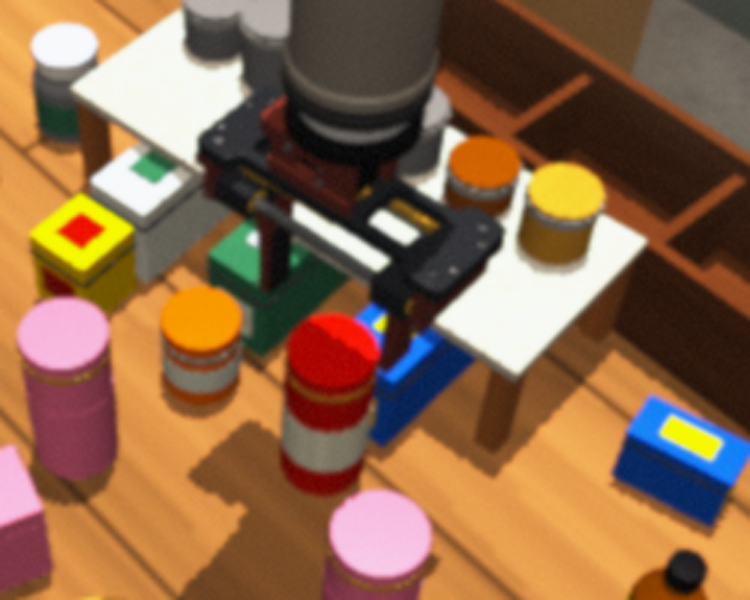

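The fingers are above and straddle the red tin (crop 330,350). I'll descend and grip.

>>> {"name": "apply_moves", "arguments": {
  "targets": [
    [[0.15, -0.1, 1.2], [0, 0, 0], 8.7],
    [[0, 0, 1.5], [0, 0, 0], 8.7],
    [[0, 0, 1.5], [0, 0, 0], 8.7],
    [[0, 0, 1.5], [0, 0, 0], 8.7],
    [[0, 0, 1.3], [0, 0, 0], 8.7],
    [[0, 0, 0], [0, 0, 0], 7.0],
    [[0, 0, 0], [0, 0, 0], 5.5],
    [[0, 0, 0], [0, 0, 0], 5.0],
    [[0, 0, 0], [0, 0, 0], 5.0],
    [[0, 0, 0], [0, 0, 0], 5.0]
  ],
  "squeeze": 30
}}

```text
t: 3.9
position: [0.5964, -0.0898, 0.0913]
tcp_rot: [3.141, -0.001, 0.129]
contact_force: [0.8, -1.6, 4.0]
finger_gap: 0.0597
grip_force: 30.0
```

```bash
python3 -c "
from h import *
go(.455,-.085,.088,.129)"
```

```text
t 3.9 pos [ 0.5964 -0.0898  0.0913] rpy [ 3.141e+00 -1.400e-03  1.286e-01] gap 0.0597 grip 29.95249092578888 F [ 0.8 -1.6  4. ] 
 tool cm [-13.96  -2.29   0.31] turn [ 0.0006 -0.0014 -0.0004]
```

>>> {"name": "apply_moves", "arguments": {
  "targets": [
    [[0, 0, -1], [0, 0, 0], 5.0],
    [[0, 0, -1.5], [0, 0, 0], 5.0],
    [[0, 0, -1.5], [0, 0, 0], 5.0],
    [[-2, -0.3, 0], [0, 0, 0], 5.0],
    [[-3, -0.5, 0], [0, 0, 0], 5.0],
    [[-3, -0.5, 0], [0, 0, 0], 5.0],
    [[-3, -0.5, 0], [0, 0, 0], 5.0],
    [[-2, -0.5, 0], [0, 0, 0], 5.0],
    [[-1, 0, 0], [0, 0, 0], 5.0],
    [[0, 0, 0], [0, 0, 0], 5.0]
  ]
}}

```text
t: 5.15
position: [0.4543, -0.085, 0.1313]
tcp_rot: [3.141, -0.001, 0.128]
contact_force: [0.9, -0.5, -4.0]
finger_gap: 0.0598
grip_force: 29.9
```

```bash
python3 -c "
from h import *
go(.455,-.085,.0915,.129)"
```

```text
t 5.15 pos [ 0.4543 -0.085   0.1313] rpy [ 3.1411e+00 -1.0000e-03  1.2850e-01] gap 0.0598 grip 29.93917018175125 F [ 0.9 -0.5 -4. ] 
 tool cm [0.07 0.01 3.98] turn [ 0.0005 -0.001  -0.0005]
```

>>> {"name": "apply_moves", "arguments": {
  "targets": [
    [[0, 0, 1.2], [0, 0, 0], 5.0],
    [[0, 0, 1.2], [0, 0, 0], 5.0],
    [[0, 0, 0.9], [0, 0, 0], 5.0],
    [[0, 0, 0.4], [0, 0, 0], 5.0],
    [[0, 0, 0.2], [0, 0, 0], 5.0],
    [[0, 0, 0], [0, 0, 0], 5.0],
    [[0, 0, 0], [0, 0, 0], 6.5],
    [[0, 0, 0], [0, 0, 0], 8.0],
    [[0, 0, 0], [0, 0, 0], 8.7],
    [[0, 0, 0], [0, 0, 0], 8.7]
  ]
}}

```text
t: 6.4
position: [0.4542, -0.0847, 0.0918]
tcp_rot: [3.141, -0.0, 0.129]
contact_force: [0.1, 0.3, 0.3]
finger_gap: 0.0863
grip_force: 0.0
```

```bash
python3 -c "
from h import *
go(.655,-.0815,.17,.129)"
```

```text
t 6.4 pos [ 0.4542 -0.0847  0.0918] rpy [ 3.1415e+00 -4.0000e-04  1.2870e-01] gap 0.0863 grip 0.0 F [0.1 0.3 0.3] 
 tool cm [19.96  2.27 -7.81] turn [ 0.0001 -0.0004 -0.0003]
```

>>> {"name": "apply_moves", "arguments": {
  "targets": [
    [[0, 0, -2], [0, 0, 0], 8.7],
    [[0, 0, -3], [0, 0, 0], 8.7],
    [[0, 0, -3], [0, 0, 0], 8.7],
    [[2.5, 0.3, 0], [0, 0, 0], 8.7],
    [[3.5, 0.4, 0], [0, 0, 0], 8.7],
    [[3.5, 0.4, 0], [0, 0, 0], 8.7],
    [[3.5, 0.4, 0], [0, 0, 0], 8.7],
    [[3.5, 0.4, 0], [0, 0, 0], 8.7],
    [[2.5, 0.3, 0], [0, 0, 0], 8.7],
    [[1, 0.1, 0], [0, 0, 0], 8.7]
  ]
}}

```text
t: 7.65
position: [0.6562, -0.0815, 0.1712]
tcp_rot: [-3.141, 0.0, 0.129]
contact_force: [-0.4, -1.0, -0.1]
finger_gap: 0.0871
grip_force: 0.0
```

```bash
python3 - <<'E'
from h import *
p,d=grab('side','side2'); P=pts('side',d)
go(.655,-.0815,.035,.129)
hsv=cv2.cvtColor(p,cv2.COLOR_BGR2HSV)
m=(hsv[...,0]>100)&(hsv[...,0]<128)&(hsv[...,1]>150)&(P[...,0]<.70)&(P[...,0]>.6)&(P[...,1]>-.15)&(P[...,1]<0)&(P[...,2]>.01)&(P[...,2]<.075)
q=P[m]; print(len(q),np.round(np.percentile(q,[1,5,50,95,99],axis=0),4))
# local frame
c,s=np.cos(.129),np.sin(.129); l=np.c_[q[:,:2]@[c,s],q[:,:2]@[-s,c]]
print(np.round(np.percentile(l,[1,5,50,95,99],axis=0),4))
f=q[l[:,0]<np.percentile(l[:,0],1)+.006]
side=q[l[:,1]<np.percentile(l[:,1],1)+.006]
for a,n in((f,'front'),(side,'side')):
    k=cv2.fitLine(a[:,:2].astype(np.float32),cv2.DIST_HUBER,0,.01,.01).ravel(); print(n,len(a),k,np.degrees(np.arctan2(k[1],k[0])))
cv2.imwrite('pics/s2.png',cv2.resize(p[130:330,250:500],None,fx=3,fy=3,interpolation=cv2.INTER_CUBIC))
E
```

```text
t 7.7 pos [ 0.6566 -0.0815  0.1713] rpy [-3.1413e+00 -4.0000e-04  1.2910e-01] gap 0.0869 grip 0.0 F [ 0.6 -0.5  0.8] 
 tool cm [-1.600e-01 -1.000e-02  1.363e+01] turn [-0.0003 -0.0004  0.0001]
498 [[ 0.6271 -0.1154  0.0109]
 [ 0.6284 -0.1146  0.0134]
 [ 0.6436 -0.1096  0.0515]
 [ 0.6927 -0.0673  0.0737]
 [ 0.6977 -0.0645  0.0749]]
[[ 0.6122 -0.1976]
 [ 0.6129 -0.1971]
 [ 0.6238 -0.1954]
 [ 0.6732 -0.1476]
 [ 0.678  -0.1449]]
front 220 [ 0.1171137  -0.9931185   0.6305521  -0.08562551] -83.27444
side 322 [ 0.99447936  0.1049323   0.6766941  -0.11011489] 6.023266
```

View pics/s2.png

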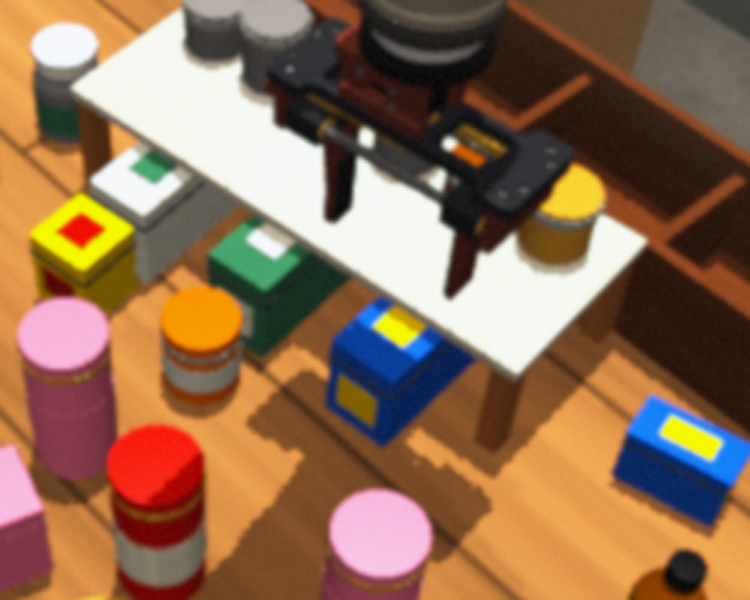

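The red tin is standing free at crop (155,510). The blue box is at (390,370), with the fingers lined up above it. I'll descend and grip the part that sticks out.

>>> {"name": "apply_moves", "arguments": {
  "targets": [
    [[-0.55, 0.2, 0], [0, 0, 0.009], 8.7],
    [[0, 0, 2], [0, 0, 0], 8.7],
    [[0, 0, 3], [0, 0, 0], 8.7],
    [[0, 0, 3], [0, 0, 0], 8.7],
    [[0, 0, 2.5], [0, 0, 0], 8.7],
    [[0, 0, 1.8], [0, 0, 0], 8.7],
    [[0, 0, 1.0], [0, 0, 0], 8.7],
    [[0, 0, 0], [0, 0, 0], 7.0],
    [[0, 0, 0], [0, 0, 0], 5.0],
    [[0, 0, 0], [0, 0, 0], 5.0]
  ],
  "squeeze": 30
}}

```text
t: 8.95
position: [0.6508, -0.0845, 0.0396]
tcp_rot: [3.141, -0.002, 0.12]
contact_force: [0.6, -0.4, 0.6]
finger_gap: 0.0608
grip_force: 0.0
```

>>> {"name": "apply_moves", "arguments": {
  "targets": [
    [[0, 0, 0], [0, 0, 0], 5.0],
    [[-0.5, 0, 0], [0, 0, 0], 5.0],
    [[-1, 0, 0], [0, 0, 0], 5.0],
    [[-1.2, 0, 0], [0, 0, 0], 5.0],
    [[-1.2, 0, 0], [0, 0, 0], 5.0],
    [[-1.2, 0, 0], [0, 0, 0], 5.0],
    [[-1.2, 0, 0], [0, 0, 0], 5.0],
    [[-1.0, 0, 0], [0, 0, 0], 5.0],
    [[-0.5, 0, 0], [0, 0, 0], 5.0],
    [[0, 0, 0], [0, 0, 0], 5.0]
  ]
}}

```text
t: 10.2
position: [0.5723, -0.0944, 0.0393]
tcp_rot: [3.141, -0.0, 0.119]
contact_force: [2.6, -0.8, 8.9]
finger_gap: 0.0557
grip_force: 30.0
```

```bash
python3 -c "
from h import *
go(.655,-.0815,.035,.129)"
```

```text
t 10.2 pos [ 0.5723 -0.0944  0.0393] rpy [ 3.1409e+00 -3.0000e-04  1.1930e-01] gap 0.0557 grip 30.000895857810974 F [ 2.6 -0.8  8.9] 
 tool cm [ 8.36 -0.29  0.43] turn [ 0.0007 -0.0003 -0.0097]
```

>>> {"name": "apply_moves", "arguments": {
  "targets": [
    [[-0.7, 0, 0], [0, 0, 0], 5.0],
    [[-0.5, 0, 0], [0, 0, 0], 5.0],
    [[0, 0, 0], [0, 0, 0], 5.0],
    [[0, 0, 0], [0, 0, 0], 7.0],
    [[0, 0, 0], [0, 0, 0], 8.7],
    [[0, 0, 0], [0, 0, 0], 8.7],
    [[1, 0, 0], [0, 0, 0], 8.7],
    [[1.5, 0, 0], [0, 0, 0], 8.7],
    [[0.8, 0, 0], [0, 0, 0], 8.7],
    [[0, 0, 0], [0, 0, 0], 8.7]
  ]
}}

```text
t: 11.45
position: [0.5945, -0.0909, 0.0386]
tcp_rot: [-3.141, -0.001, 0.12]
contact_force: [-0.1, -0.1, -0.5]
finger_gap: 0.0868
grip_force: 0.0
```

```bash
python3 - <<'E'
from h import *
p,d=grab('side','side3'); P=pts('side',d)
go(.52,-.41,.2,.129)
hsv=cv2.cvtColor(p,cv2.COLOR_BGR2HSV)
m=(hsv[...,0]>100)&(hsv[...,0]<128)&(hsv[...,1]>150)&(P[...,0]<.70)&(P[...,0]>.5)&(P[...,1]>-.17)&(P[...,1]<0)&(P[...,2]>.01)&(P[...,2]<.085)
q=P[m]; c,s=np.cos(.12),np.sin(.12); l=np.c_[q[:,:2]@[c,s],q[:,:2]@[-s,c]]
x=get_state()['position'][:2]; print('tcp local',x@[c,s],x@[-s,c])
print(len(q),np.round(np.percentile(l,[0.5,2,50,98,99.5],axis=0),4))
cv2.imwrite('pics/s3.png',cv2.resize(p[130:330,250:500],None,fx=3,fy=3,interpolation=cv2.INTER_CUBIC))
E
```

```text
t 11.5 pos [ 0.5937 -0.0911  0.0384] rpy [-3.1415e+00  2.0000e-04  1.2000e-01] gap 0.087 grip 0.0 F [ 0.6 -0.5 -0.1] 
 tool cm [-11.14  30.77 -16.16] turn [-0.0001  0.0002 -0.009 ]
tcp local 0.5785512661078877 -0.1615384568602719
1022 [[ 0.5265 -0.1932]
 [ 0.5271 -0.1929]
 [ 0.5471 -0.1803]
 [ 0.6285 -0.139 ]
 [ 0.6318 -0.1208]]
```

View pics/s3.png

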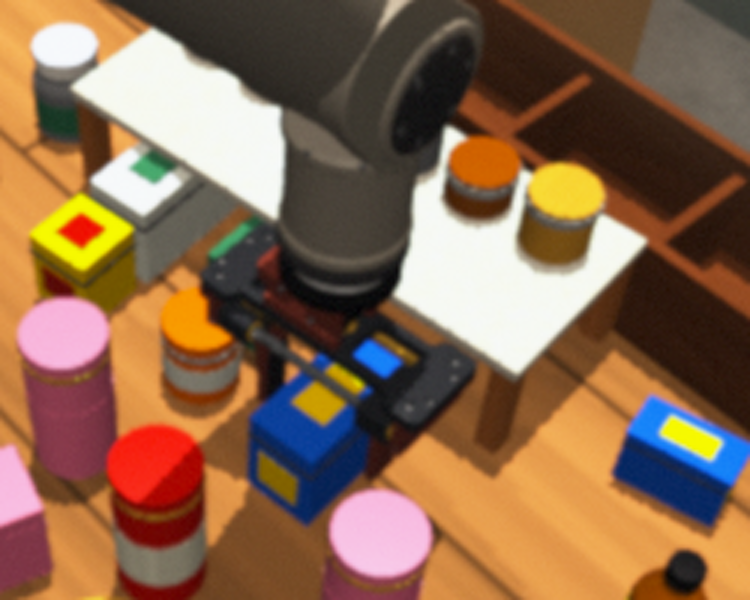

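The box is clear of the board and the fingers are centred on it to within about 2 mm. I'll grip and lift.

>>> {"name": "apply_moves", "arguments": {
  "targets": [
    [[0.2, 0, 0], [0, 0, 0], 8.7],
    [[0, 0, 0], [0, 0, 0], 7.0],
    [[0, 0, 0], [0, 0, 0], 5.0],
    [[0, 0, 0], [0, 0, 0], 5.0],
    [[0, 0, 0], [0, 0, 0], 5.0],
    [[0, 0, -1], [0, 0, 0], 5.0],
    [[0, 0, -2], [0, 0, 0], 5.0],
    [[0, 0, -3.5], [0, 0, 0], 5.0],
    [[0, 0, -4], [0, 0, 0], 5.0],
    [[0, 0, -3], [0, 0, 0], 5.0]
  ],
  "squeeze": 40
}}

```text
t: 12.75
position: [0.5959, -0.091, 0.1768]
tcp_rot: [3.141, -0.002, 0.12]
contact_force: [0.3, -0.4, -4.0]
finger_gap: 0.0556
grip_force: 40.0
```

>>> {"name": "apply_moves", "arguments": {
  "targets": [
    [[0, 0, -2], [0, 0, 0], 5.0],
    [[0, 0, -0.8], [0, 0, 0], 5.0],
    [[-0.6, 1.6, 0], [0, 0, 0], 5.0],
    [[-1.2, 3.2, 0], [0, 0, 0], 5.0],
    [[-1.6, 4.5, 0], [0, 0, 0], 5.0],
    [[-1.6, 4.5, 0], [0, 0, 0], 5.0],
    [[-1.6, 4.5, 0], [0, 0, 0], 5.0],
    [[-1.6, 4.5, 0], [0, 0, 0], 5.0],
    [[-1.4, 4.0, 0], [0, 0, 0], 5.0],
    [[-1, 2.5, 0], [0, 0, 0], 5.0]
  ]
}}

```text
t: 14.0
position: [0.5221, -0.3985, 0.2]
tcp_rot: [-3.141, 0.003, 0.116]
contact_force: [0.5, -0.1, -4.8]
finger_gap: 0.0556
grip_force: 40.0
```

```bash
python3 -c "
from h import *
go(.521,-.41,.2,.01)"
```

```text
t 14.0 pos [ 0.5221 -0.3985  0.2   ] rpy [-3.1413  0.0033  0.1158] gap 0.0556 grip 39.99903917312622 F [ 0.5 -0.1 -4.8] 
 tool cm [-0.24  1.13  0.  ] turn [-1.000e-04  3.300e-03  1.058e-01]
```

>>> {"name": "apply_moves", "arguments": {
  "targets": [
    [[-0.1, 0.5, 0], [0, 0, 0], 5.0],
    [[0, 0.4, 0], [0, 0, 0.053], 5.0],
    [[0, 0, 0], [0, 0, 0.053], 5.0],
    [[0, 0, 2], [0, 0, 0], 5.0],
    [[0, 0, 2], [0, 0, 0], 5.0],
    [[0, 0, 2], [0, 0, 0], 5.0],
    [[0, 0, 1.5], [0, 0, 0], 5.0],
    [[0, 0, 1], [0, 0, 0], 5.0],
    [[0, 0, 0.5], [0, 0, 0], 5.0],
    [[0, 0, 0], [0, 0, 0], 5.0]
  ]
}}

```text
t: 15.25
position: [0.5255, -0.4038, 0.1117]
tcp_rot: [3.141, -0.0, 0.014]
contact_force: [0.5, -1.0, -4.1]
finger_gap: 0.0559
grip_force: 40.0
```

```bash
python3 - <<'E'
from h import *
go(.521,-.41,.101,.01)
for n in('side','top'):
    p,d=grab(n,n+'4'); P=pts(n,d); hsv=cv2.cvtColor(p,cv2.COLOR_BGR2HSV)
    near=(P[...,0]>.42)&(P[...,0]<.63)&(P[...,1]>-.5)&(P[...,1]<-.3)
    b=near&(hsv[...,0]>100)&(hsv[...,0]<128)&(hsv[...,1]>150)&(P[...,2]<.16)
    q=P[b]; print(n,'box',len(q),np.round(np.percentile(q,[0.5,2,50,98,99.5],axis=0),4).tolist())
    pn=(P[...,0]>.38)&(P[...,0]<.68)&(P[...,1]<-.27)&(P[...,1]>-.55)&(P[...,2]>.056)&(P[...,2]<.067)
    pn=cv2.morphologyEx(pn.astype(np.uint8),cv2.MORPH_OPEN,np.ones((3,3)))>0
    print('pan',[np.round(v,1) for v in cv2.minAreaRect((P[pn][:,:2]*1000).astype(np.float32))])
cv2.imwrite('pics/s4.png',cv2.imread('pics/side4.png')[150:480,300:640])
E
```

```text
t 15.25 pos [ 0.5255 -0.4038  0.1117] rpy [ 3.1415e+00 -1.0000e-04  1.3800e-02] gap 0.0559 grip 39.998509883880615 F [ 0.5 -1.  -4.1] 
 tool cm [-0.46  0.62  1.07] turn [ 0.0001 -0.0001  0.0038]
side box 1423 [[0.4725, -0.4345, 0.0811], [0.473, -0.434, 0.0838], [0.4868, -0.4124, 0.1512], [0.5659, -0.3797, 0.1543], [0.5727, -0.3784, 0.1549]]
pan [array([ 540.9, -432.3]), array([248.3, 236.9]), np.float64(0.4)]
top box 248 [[0.4773, -0.4286, 0.146], [0.4786, -0.4274, 0.1481], [0.4924, -0.4005, 0.1528], [0.5842, -0.377, 0.1574], [0.5849, -0.375, 0.1587]]
pan [array([ 547.9, -398.6]), array([256.1, 179.3]), np.float64(0.3)]
```

View pics/s4.png

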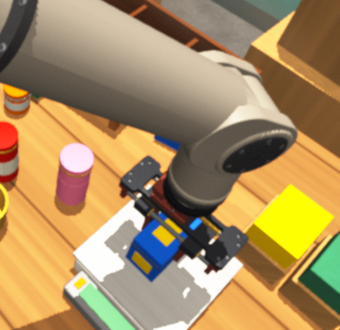

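The box hangs just above the pan, level and slightly off centre. I'll shift by (-7, -6) mm and lower it gently.

>>> {"name": "apply_moves", "arguments": {
  "targets": [
    [[-0.4, 0.3, 0], [0, 0, 0], 5.0],
    [[-0.3, 0.3, 0], [0, 0, 0], 5.0],
    [[0, 0, 0.2], [0, 0, 0], 5.0],
    [[0, 0, 0.2], [0, 0, 0], 5.0],
    [[0, 0, 0.2], [0, 0, 0], 5.0],
    [[0, 0, 0.1], [0, 0, 0], 5.0],
    [[0, 0, 0.1], [0, 0, 0], 5.0],
    [[0, 0, 0], [0, 0, 0], 5.0],
    [[0, 0, 0], [0, 0, 0], 5.0],
    [[0, 0, 0], [0, 0, 0], 5.0]
  ]
}}

```text
t: 16.6
position: [0.5185, -0.4098, 0.1037]
tcp_rot: [3.141, -0.0, 0.014]
contact_force: [-0.3, 0.3, -4.0]
finger_gap: 0.056
grip_force: 40.0
```

```bash
python3 -c "
from h import *
go(.518,-.41,.101,.01)"
```

```text
t 16.6 pos [ 0.5185 -0.4098  0.1037] rpy [ 3.1415e+00 -1.0000e-04  1.3700e-02] gap 0.056 grip 39.99848663806915 F [-0.3  0.3 -4. ] 
 tool cm [-0.05  0.02  0.27] turn [ 0.0001 -0.0001  0.0037]
```

>>> {"name": "apply_moves", "arguments": {
  "targets": [
    [[0, 0, 0.05], [0, 0, 0], 5.0],
    [[0, 0, 0.05], [0, 0, 0], 5.0],
    [[0, 0, 0.05], [0, 0, 0], 5.0],
    [[0, 0, 0.05], [0, 0, 0], 5.0],
    [[0, 0, 0.05], [0, 0, 0], 5.0],
    [[0, 0, 0], [0, 0, 0], 5.0],
    [[0, 0, 0], [0, 0, 0], 5.0],
    [[0, 0, 0], [0, 0, 0], 5.0],
    [[0, 0, 0], [0, 0, 0], 5.0],
    [[0, 0, 0], [0, 0, 0], 5.0]
  ]
}}

```text
t: 17.85
position: [0.5185, -0.4098, 0.1012]
tcp_rot: [3.142, -0.0, 0.014]
contact_force: [0.2, 1.1, -5.3]
finger_gap: 0.0559
grip_force: 40.0
```

>>> {"name": "apply_moves", "arguments": {
  "targets": [
    [[0, 0, 0.05], [0, 0, 0], 5.0],
    [[0, 0, 0.05], [0, 0, 0], 5.0],
    [[0, 0, 0.05], [0, 0, 0], 5.0],
    [[0, 0, 0], [0, 0, 0], 5.0],
    [[0, 0, 0], [0, 0, 0], 5.0],
    [[0, 0, 0], [0, 0, 0], 5.0],
    [[0, 0, 0], [0, 0, 0], 5.0],
    [[0, 0, 0], [0, 0, 0], 5.0],
    [[0, 0, 0], [0, 0, 0], 5.0],
    [[0, 0, 0], [0, 0, 0], 5.0]
  ]
}}

```text
t: 19.1
position: [0.5185, -0.4098, 0.1007]
tcp_rot: [3.141, -0.0, 0.014]
contact_force: [-3.4, 1.6, 5.2]
finger_gap: 0.0561
grip_force: 40.0
```

Contact made. I'll release and rise.

>>> {"name": "apply_moves", "arguments": {
  "targets": [
    [[0, 0, 0], [0, 0, 0], 6.2],
    [[0, 0, 0], [0, 0, 0], 7.5],
    [[0, 0, 0], [0, 0, 0], 8.7],
    [[0, 0, 0], [0, 0, 0], 8.7],
    [[0, 0, -2], [0, 0, 0], 8.7],
    [[0, 0, -3], [0, 0, 0], 8.7],
    [[0, 0, -4], [0, 0, 0], 8.7],
    [[0, 0, -3], [0, 0, 0], 8.7],
    [[0, 0, 0], [0, 0, -0.058], 8.7],
    [[0, 0, 0], [0, 0, -0.058], 8.7]
  ]
}}

```text
t: 20.35
position: [0.5189, -0.4101, 0.222]
tcp_rot: [3.14, -0.002, 0.132]
contact_force: [-0.1, 0.6, -0.1]
finger_gap: 0.0871
grip_force: 0.0
```

```bash
python3 - <<'E'
from h import *
p,d=grab('side','side5'); P=pts('side',d)
go(.4542,-.0847,.2,.129)
hsv=cv2.cvtColor(p,cv2.COLOR_BGR2HSV)
near=(P[...,0]>.42)&(P[...,0]<.63)&(P[...,1]>-.5)&(P[...,1]<-.3)
b=near&(hsv[...,0]>100)&(hsv[...,0]<128)&(hsv[...,1]>150)&(P[...,2]<.16)
q=P[b]; print('box',len(q),np.round(np.percentile(q,[0.5,2,50,98,99.5],axis=0),4).tolist())
# tin top
r=((hsv[...,0]<6)|(hsv[...,0]>174))&(hsv[...,1]>180)&(P[...,2]>.123)&(P[...,2]<.137)&(P[...,0]<.52)&(P[...,0]>.38)&(abs(P[...,1]+.085)<.06)
print('tin',r.sum(),cv2.minEnclosingCircle((P[r][:,:2]*1000).astype(np.float32)))
E
```

```text
t 20.4 pos [ 0.5188 -0.4101  0.2217] rpy [ 3.140e+00 -1.600e-03  1.339e-01] gap 0.0875 grip 0.0 F [ 0.5  0.  -0.1] 
 tool cm [ -2.06 -33.11   2.11] turn [ 0.0016 -0.0016  0.0048]
box 2146 [[0.4657, -0.4404, 0.0714], [0.4662, -0.4399, 0.0749], [0.4961, -0.4177, 0.1405], [0.5732, -0.3865, 0.1434], [0.5751, -0.3854, 0.1442]]
tin 707 ((449.7189636230469, -89.12920379638672), 30.132892608642578)
```

>>> {"name": "apply_moves", "arguments": {
  "targets": [
    [[-0.1, -2, 0], [0, 0, 0.005], 8.7],
    [[-0.2, -4, 0], [0, 0, 0], 8.7],
    [[-0.3, -5, 0], [0, 0, 0], 8.7],
    [[-0.3, -5, 0], [0, 0, 0], 8.7],
    [[-0.3, -5, 0], [0, 0, 0], 8.7],
    [[-0.3, -5, 0], [0, 0, 0], 8.7],
    [[-0.3, -4, 0], [0, 0, 0], 8.7],
    [[-0.2, -2, 0], [0, 0, 0], 8.7],
    [[0, -1, 0], [0, 0, 0], 8.7],
    [[0, 0, 0], [0, 0, 0], 8.7]
  ]
}}

```text
t: 21.65
position: [0.4578, -0.0849, 0.2203]
tcp_rot: [3.141, -0.001, 0.125]
contact_force: [0.3, 1.3, 0.4]
finger_gap: 0.0872
grip_force: 0.0
```

```bash
python3 - <<'E'
from h import *
p,d=grab('top','top5'); P=pts('top',d)
go(.4542,-.0847,.0915,.129)
hsv=cv2.cvtColor(p,cv2.COLOR_BGR2HSV)
near=(P[...,0]>.40)&(P[...,0]<.64)&(P[...,1]>-.53)&(P[...,1]<-.28)
f=lambda m:[np.round(v,1) for v in cv2.minAreaRect((P[m][:,:2]*1000).astype(np.float32))]
print('box',f(near&(P[...,2]>.135)&(P[...,2]<.15)))
pn=near&(P[...,2]>.057)&(P[...,2]<.068)
pn=cv2.morphologyEx(pn.astype(np.uint8),cv2.MORPH_OPEN,np.ones((5,5)))>0
print('pan',f(pn))
cv2.imwrite('pics/t5.png',cv2.resize(p[180:310,260:530],None,fx=2.5,fy=2.5,interpolation=cv2.INTER_CUBIC))
E
```

```text
t 21.7 pos [ 0.4578 -0.0855  0.2201] rpy [ 3.1411e+00 -7.0000e-04  1.2400e-01] gap 0.0871 grip 0.0 F [-0.4 -0.1  0.7] 
 tool cm [-0.36 -0.13 12.86] turn [ 0.0005 -0.0007 -0.005 ]
box [array([ 524.2, -407.4]), array([110.6,  58.2]), np.float64(1.1)]
pan [array([ 520.1, -410. ]), array([200.1, 200.8]), np.float64(0.6)]
```

View pics/t5.png

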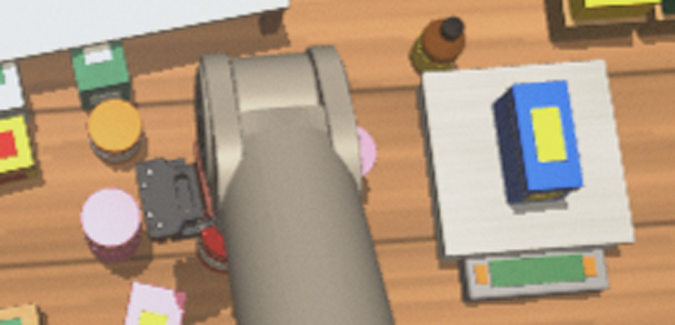

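The box stands on the pan within about 5 mm of its centre, which is good enough. Now I'll put the red tin back.

>>> {"name": "apply_moves", "arguments": {
  "targets": [
    [[-0.35, -0.1, 1], [0, 0, -0.005], 8.7],
    [[0, 0, 2], [0, 0, 0], 8.7],
    [[0, 0, 2.5], [0, 0, 0], 8.7],
    [[0, 0, 2.5], [0, 0, 0], 8.7],
    [[0, 0, 2.5], [0, 0, 0], 8.7],
    [[0, 0, 1.5], [0, 0, 0], 8.7],
    [[0, 0, 0.8], [0, 0, 0], 8.7],
    [[0, 0, 0], [0, 0, 0], 8.7],
    [[0, 0, 0], [0, 0, 0], 7],
    [[0, 0, 0], [0, 0, 0], 5]
  ],
  "squeeze": 30
}}

```text
t: 22.95
position: [0.4544, -0.0844, 0.0923]
tcp_rot: [3.141, -0.001, 0.13]
contact_force: [-0.3, 0.1, 0.2]
finger_gap: 0.0707
grip_force: 0.0
```

>>> {"name": "apply_moves", "arguments": {
  "targets": [
    [[0, 0, 0], [0, 0, 0], 5],
    [[0, 0, 0], [0, 0, 0], 5],
    [[0, 0, 0], [0, 0, 0], 5],
    [[0, 0, -1], [0, 0, 0], 5],
    [[0, 0, -1.5], [0, 0, 0], 5],
    [[0, 0, -1.5], [0, 0, 0], 5],
    [[2, 0.3, 0], [0, 0, 0], 5],
    [[3, 0.5, 0], [0, 0, 0], 5],
    [[3, 0.5, 0], [0, 0, 0], 5],
    [[3, 0.5, 0], [0, 0, 0], 5]
  ]
}}

```text
t: 24.2
position: [0.5663, -0.088, 0.1326]
tcp_rot: [3.141, -0.0, 0.13]
contact_force: [-0.1, -0.4, -2.8]
finger_gap: 0.0601
grip_force: 29.9
```

```bash
python3 -c "
from h import *
go(.5964,-.0898,.0915,.129)"
```

```text
t 24.2 pos [ 0.5663 -0.088   0.1326] rpy [ 3.1414e+00 -5.0000e-04  1.2960e-01] gap 0.0601 grip 29.943762123584747 F [-0.1 -0.4 -2.8] 
 tool cm [2.96 0.57 4.11] turn [ 0.0001 -0.0005  0.0006]
```

>>> {"name": "apply_moves", "arguments": {
  "targets": [
    [[1.5, 0.3, 0], [0, 0, 0], 5],
    [[1, 0.2, 0], [0, 0, 0], 5],
    [[0.4, 0.05, 0], [0, 0, 0], 5],
    [[0, 0, 0], [0, 0, 0], 5],
    [[0, 0, 1], [0, 0, 0], 5],
    [[0, 0, 1], [0, 0, 0], 5],
    [[0, 0, 0.8], [0, 0, 0], 5],
    [[0, 0, 0.4], [0, 0, 0], 5],
    [[0, 0, 0.2], [0, 0, 0], 5],
    [[0, 0, 0], [0, 0, 0], 5]
  ]
}}

```text
t: 25.45
position: [0.5948, -0.0896, 0.0977]
tcp_rot: [3.142, -0.0, 0.13]
contact_force: [0.5, 0.6, -2.8]
finger_gap: 0.0599
grip_force: 29.9
```

```bash
python3 -c "
from h import *
go(.5964,-.0898,.092,.129)"
```

```text
t 25.45 pos [ 0.5948 -0.0896  0.0977] rpy [ 3.1416e+00 -2.0000e-04  1.2980e-01] gap 0.0599 grip 29.94381755590439 F [ 0.5  0.6 -2.8] 
 tool cm [0.15 0.04 0.57] turn [ 0.     -0.0002  0.0008]
```

>>> {"name": "apply_moves", "arguments": {
  "targets": [
    [[0.15, 0.03, 0.1], [0, 0, 0], 5],
    [[0, 0, 0.15], [0, 0, 0], 5],
    [[0, 0, 0.1], [0, 0, 0], 5],
    [[0, 0, 0.1], [0, 0, 0], 5],
    [[0, 0, 0.05], [0, 0, 0], 5],
    [[0, 0, 0.05], [0, 0, 0], 5],
    [[0, 0, 0], [0, 0, 0], 5],
    [[0, 0, 0], [0, 0, 0], 5],
    [[0, 0, 0], [0, 0, 0], 5],
    [[0, 0, 0], [0, 0, 0], 5]
  ]
}}

```text
t: 26.7
position: [0.5963, -0.0897, 0.0922]
tcp_rot: [3.142, -0.0, 0.13]
contact_force: [0.0, -1.1, -3.4]
finger_gap: 0.0596
grip_force: 29.9
```

>>> {"name": "apply_moves", "arguments": {
  "targets": [
    [[0, 0, 0.05], [0, 0, 0], 5],
    [[0, 0, 0.05], [0, 0, 0], 5],
    [[0, 0, 0.03], [0, 0, 0], 5],
    [[0, 0, 0], [0, 0, 0], 5],
    [[0, 0, 0], [0, 0, 0], 5],
    [[0, 0, 0], [0, 0, 0], 5],
    [[0, 0, 0], [0, 0, 0], 5],
    [[0, 0, 0], [0, 0, 0], 5],
    [[0, 0, 0], [0, 0, 0], 5],
    [[0, 0, 0], [0, 0, 0], 5]
  ]
}}

```text
t: 27.95
position: [0.5968, -0.0897, 0.0921]
tcp_rot: [3.141, -0.001, 0.13]
contact_force: [-2.8, 0.0, 6.2]
finger_gap: 0.0599
grip_force: 30.0
```

On the counter. I'll release, rise and back off to check.

>>> {"name": "apply_moves", "arguments": {
  "targets": [
    [[0, 0, 0], [0, 0, 0], 6.3],
    [[0, 0, 0], [0, 0, 0], 7.5],
    [[0, 0, 0], [0, 0, 0], 8.7],
    [[0, 0, 0], [0, 0, 0], 8.7],
    [[0, 0, -2], [0, 0, 0], 8.7],
    [[0, 0, -3], [0, 0, 0], 8.7],
    [[0, 0, -4], [0, 0, 0], 8.7],
    [[0, 0, -4], [0, 0, 0], 8.7],
    [[0, 2, 0], [0, 0, 0], 8.7],
    [[0, 4, 0], [0, 0, 0], 8.7]
  ]
}}

```text
t: 29.2
position: [0.6044, -0.1485, 0.222]
tcp_rot: [-3.142, -0.002, 0.133]
contact_force: [1.1, -1.0, -0.4]
finger_gap: 0.087
grip_force: 0.0
```

>>> {"name": "apply_moves", "arguments": {
  "targets": [
    [[-0.5, 4, 0], [0, 0, 0], 8.7],
    [[-1, 4, 0], [0, 0, 0], 8.7],
    [[-2, 4, 0], [0, 0, 0], 8.7],
    [[-2, 4, 0], [0, 0, 0], 8.7],
    [[-2, 4, 0], [0, 0, 0], 8.7],
    [[-2, 3, 0], [0, 0, 0], 8.7],
    [[0, 0, 0], [0, 0, 0], 8.7],
    [[0, 0, 0], [0, 0, 0], 8.7],
    [[0, 0, 0], [0, 0, 0], 8.7],
    [[0, 0, 0], [0, 0, 0], 8.7]
  ]
}}

```text
t: 30.45
position: [0.5403, -0.3883, 0.2209]
tcp_rot: [-3.141, -0.0, 0.132]
contact_force: [0.1, -0.1, 0.3]
finger_gap: 0.0868
grip_force: 0.0
```

```bash
python3 - <<'E'
from h import *
p,d=grab('top','top6'); P=pts('top',d)
go(.5,-.3,.2)
def c(u0,u1,v0,v1,z0,z1):
    m=np.zeros(P.shape[:2],bool); m[v0:v1,u0:u1]=1; m&=(P[...,2]>z0)&(P[...,2]<z1)
    print(m.sum(),cv2.minEnclosingCircle((P[m][:,:2]*1000).astype(np.float32)))
c(330,370,195,240,.12,.14); c(380,415,225,262,.12,.14); c(288,320,250,288,.12,.14)
cv2.imwrite('pics/t6.png',p)
E
```

```text
t 30.5 pos [ 0.5402 -0.3886  0.221 ] rpy [-3.1414e+00 -2.0000e-04  1.3130e-01] gap 0.0869 grip 0.0 F [-0.2 -0.1  0.5] 
 tool cm [-2.82 -9.31  2.1 ] turn None
425 ((594.8218994140625, -89.16731262207031), 30.91019630432129)
441 ((522.3447265625, -207.30435180664062), 30.560705184936523)
450 ((471.7244873046875, 34.404354095458984), 30.140209197998047)
```

View pics/t6.png

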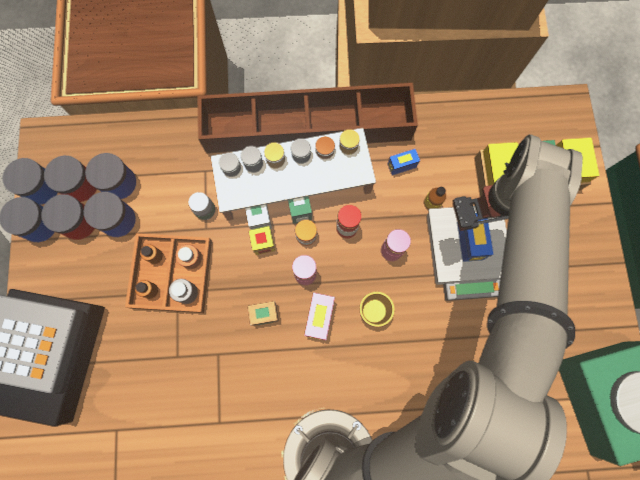

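The red tin (349,216) is back within 1 mm of its start, the blue box stands on the pan (478,240), the other goods are unmoved, and the arm hangs clear.

```bash
python3 -c "
from plant import hand_in
print(hand_in())"
```

```text
the job is handed in; nothing more can be done
None
```

The job is handed in at about 30 s: the blue box stands on the scale's pan about 5 mm from its centre, the red tin is back within 1 mm of where it started, and the other goods look unmoved with nothing tipped.

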